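# Empty the catch tray into the tote

### The job

Empty the catch tray at the end of the outfeed belt: put the arch-shaped runner scrap into the scrap pan, and collect the three bracket castings into the tote, one in each compartment that has a card liner, each lying flat on its base plate on the liner as it stood in the tray. Set the castings down rather than drop them, and leave the file, the jar and everything else on the bench where they are.

Things in the scene. Friction and masses are not known exactly. Their poses are not given: they have to be found in the camera images.
- plain_mid (a point): Bracket casting with an oblong plate. Aluminium, 65 mm tall, about 0.24 kg, standing in the tray. Plate 100 (x) by 56 (y), low cross ribs, 10 mm thick. One upright web 14 mm thick runs along x over its middle to the top, 76 mm long there: pinch it across y from above. Point: centre, half-way up (32.5 mm above the underside). x along the web, z up; half a turn about z changes nothing.
- oval_mid (a point): Bracket casting with a round-ended plate. Aluminium, 65 mm tall, about 0.24 kg, standing in the tray. Plate 110 (x) by 50 (y), low end bosses, 10 mm thick. One upright web 14 mm thick runs along x over its middle to the top, 56 mm long there: pinch it across y from above. Point: centre, half-way up (32.5 mm above the underside). x along the web, z up; half a turn about z changes nothing.
- tee_mid (a point): Bracket casting with a cross-shaped plate. Aluminium, 65 mm tall, about 0.24 kg, standing in the tray. Plate 92 (x) by 60 (y), stepped web, 10 mm thick. One upright web 14 mm thick runs along x over its middle to the top, 50 mm long there: pinch it across y from above. Point: centre, half-way up (32.5 mm above the underside). x along the web, z up; half a turn about z changes nothing.
- runner_mid (a point): Runner scrap: aluminium arch, 164 mm long (x), 101 tall, 0.2 kg, on two legs astride one casting (136 mm between legs, feet 44 wide), its bar 20 mm above that casting. Bar 16 by 16 mm, middle line 93 above the feet: pinch it mid-length across y, lift straight up. Point: centre of the arch, 50.5 mm above the feet, 42.5 below the bar's middle line. z up; half a turn about z changes nothing.
- tray: Catch tray, grey steel, fixed, 270 (x) by 330 (y) mm, walls 30 high, walls and floor 5 thick. Origin under its centre. The castings stand in it side by side along y, in any order, 100 mm apart. The outfeed belt (fixed, 182 wide, 120 high) and its chute stand over and beyond its far (+x) wall, from 125 mm past the centre.
- tote: Shallow grey plastic tote, fixed, 275 (x) by 195 (y) mm, 40 high, walls, dividers and floor 5 thick. Origin under its centre. Dividers as high as the walls make four compartments, 130 (x) by 90 (y), centred 67.5 (x) and 47.5 mm (y) from the centre. One holds a jar, the other three have a card liner.
- pan: Scrap pan, dark steel, fixed, 220 (x) by 140 (y) mm outside, walls 4 mm thick and 35 mm high, floor 4 mm thick. Origin under its centre. Empty. Tote and pan stand side by side on the robot's right, in either order.
- jar: Glass jar with a steel lid, 58 mm diameter, 72 mm tall, in one of the tote's compartments. Origin at the centre of its underside. Leave alone.
- file: Steel file with a wooden handle, 18 by 172 mm and 14 mm high, lying in the tray along its far (+x) wall, its long side along y. Leave alone.
- brush: Flat brush lying on the table beyond the tote and pan, about 20 mm high. Leave alone.
- can: Tin can, 72 mm diameter, 100 mm tall, standing beyond the tote. Leave alone.
- bottle: White bottle, 68 mm diameter, 190 mm tall, standing far right. Leave alone.
- wrench: Wrench lying on the table near the robot's right. Leave alone.
- tape: Roll of paper tape lying flat, 100 mm diameter, 24 mm high, left of the tray. Leave alone.
- liner_1: Card liner, 122 (x) by 80 (y) mm, 3 mm thick, fixed on the floor of a free tote compartment, centred in it and lined up with it. Origin at the centre of its underside, 5 mm above the table; its top is 8 mm above the table. x along the compartment's long side. One casting belongs on it.
- liner_2: Card liner, 122 (x) by 80 (y) mm, 3 mm thick, fixed on the floor of a free tote compartment, centred in it and lined up with it. Origin at the centre of its underside, 5 mm above the table; its top is 8 mm above the table. x along the compartment's long side. One casting belongs on it.
- liner_3: Card liner, 122 (x) by 80 (y) mm, 3 mm thick, fixed on the floor of a free tote compartment, centred in it and lined up with it. Origin at the centre of its underside, 5 mm above the table; its top is 8 mm above the table. x along the compartment's long side. One casting belongs on it.
There are look-alikes about, which are no part of the job. Leave any green or pink look-alike of the part that bears plain_mid alone.

How it is judged:
At the end, for the whole second after the job is handed in: Each casting rests flat (within 0.1 rad and 5 mm) on a card liner of its own, centre within 35 mm of the liner's; the runner's centre is inside the scrap pan's walls and under 75 mm above its underside; all four at rest; no bystander moved more than 30 mm (((horizontal distance between plain_mid and liner_1 below 0.035 m and z of plain_mid in the frame of liner_1 between 0.03 and 0.041 m and angle between plain_mid's own z axis and vertical below 0.1 rad) or (horizontal distance between plain_mid and liner_2 below 0.035 m and z of plain_mid in the frame of liner_2 between 0.03 and 0.041 m and angle between plain_mid's own z axis and vertical below 0.1 rad) or (horizontal distance between plain_mid and liner_3 below 0.035 m and z of plain_mid in the frame of liner_3 between 0.03 and 0.041 m and angle between plain_mid's own z axis and vertical below 0.1 rad)) and ((horizontal distance between oval_mid and liner_1 below 0.035 m and z of oval_mid in the frame of liner_1 between 0.03 and 0.041 m and angle between oval_mid's own z axis and vertical below 0.1 rad) or (horizontal distance between oval_mid and liner_2 below 0.035 m and z of oval_mid in the frame of liner_2 between 0.03 and 0.041 m and angle between oval_mid's own z axis and vertical below 0.1 rad) or (horizontal distance between oval_mid and liner_3 below 0.035 m and z of oval_mid in the frame of liner_3 between 0.03 and 0.041 m and angle between oval_mid's own z axis and vertical below 0.1 rad)) and ((horizontal distance between tee_mid and liner_1 below 0.035 m and z of tee_mid in the frame of liner_1 between 0.03 and 0.041 m and angle between tee_mid's own z axis and vertical below 0.1 rad) or (horizontal distance between tee_mid and liner_2 below 0.035 m and z of tee_mid in the frame of liner_2 between 0.03 and 0.041 m and angle between tee_mid's own z axis and vertical below 0.1 rad) or (horizontal distance between tee_mid and liner_3 below 0.035 m and z of tee_mid in the frame of liner_3 between 0.03 and 0.041 m and angle between tee_mid's own z axis and vertical below 0.1 rad)) and ((horizontal distance between plain_mid and liner_1 below 0.035 m and z of plain_mid in the frame of liner_1 between 0.03 and 0.041 m and angle between plain_mid's own z axis and vertical below 0.1 rad) or (horizontal distance between oval_mid and liner_1 below 0.035 m and z of oval_mid in the frame of liner_1 between 0.03 and 0.041 m and angle between oval_mid's own z axis and vertical below 0.1 rad) or (horizontal distance between tee_mid and liner_1 below 0.035 m and z of tee_mid in the frame of liner_1 between 0.03 and 0.041 m and angle between tee_mid's own z axis and vertical below 0.1 rad)) and ((horizontal distance between plain_mid and liner_2 below 0.035 m and z of plain_mid in the frame of liner_2 between 0.03 and 0.041 m and angle between plain_mid's own z axis and vertical below 0.1 rad) or (horizontal distance between oval_mid and liner_2 below 0.035 m and z of oval_mid in the frame of liner_2 between 0.03 and 0.041 m and angle between oval_mid's own z axis and vertical below 0.1 rad) or (horizontal distance between tee_mid and liner_2 below 0.035 m and z of tee_mid in the frame of liner_2 between 0.03 and 0.041 m and angle between tee_mid's own z axis and vertical below 0.1 rad)) and ((horizontal distance between plain_mid and liner_3 below 0.035 m and z of plain_mid in the frame of liner_3 between 0.03 and 0.041 m and angle between plain_mid's own z axis and vertical below 0.1 rad) or (horizontal distance between oval_mid and liner_3 below 0.035 m and z of oval_mid in the frame of liner_3 between 0.03 and 0.041 m and angle between oval_mid's own z axis and vertical below 0.1 rad) or (horizontal distance between tee_mid and liner_3 below 0.035 m and z of tee_mid in the frame of liner_3 between 0.03 and 0.041 m and angle between tee_mid's own z axis and vertical below 0.1 rad)) and x of runner_mid in the frame of pan between -0.075 and 0.075 m and y of runner_mid in the frame of pan between -0.055 and 0.055 m and z of runner_mid in the frame of pan below 0.075 m and linear speed of each of plain, oval, tee, runner below 0.03 m/s); the robot touches nothing.
It fails at once if a bystander (file, jar, brush, can, bottle, wrench, tape) is moved more than 30 mm (distance of any of file, jar, brush, can, bottle, wrench, tape from where it was at the start of the episode above 0.03 m).
It fails at once if a casting is dropped into the tote (falls at more than 0.7 m/s at the level of its compartments) ((linear speed of plain above 0.7 m/s and horizontal distance between plain_mid and tote below 0.15 m and height (world z) of plain_mid below 0.08 m) or (linear speed of oval above 0.7 m/s and horizontal distance between oval_mid and tote below 0.15 m and height (world z) of oval_mid below 0.08 m) or (linear speed of tee above 0.7 m/s and horizontal distance between tee_mid and tote below 0.15 m and height (world z) of tee_mid below 0.08 m)).
It also fails if it takes over 72 s, if anything falls off the work surface, if the arm or the gripper's body presses on something with over 40 N, if the wrist force passes 120 N, or if a joint passes its speed limit or range.

### The arm

A 6-joint arm with a two-finger parallel gripper is mounted at the origin on the work surface. World frame = base frame: x ahead of the robot, y to its left, z up, the work surface at z = 0. Lengths are in m, angles in rad, forces in N, time in s.
With the tool pointing down it reaches from about 0.425 to 0.925 m from the base axis. Payload 12.5 kg.
Tool frame: the origin (TCP) lies on the centre line of the jaws, within the pads' length; the fingertips stand manip.tcp_to_tips ahead of it and the grasp point (between the pads) lies 5 mm behind it (manip.tcp_to_tips is the distance from the TCP to the fingertips, in m); z points along the fingers, y is the direction in which the jaws open and shut (so a half turn about z gives the same grasp; the last joint's range is limited). The gripper opens to 85 mm and grips with 20 to 120 N. Pads are 22 mm wide; open, the fingers measure 114 mm over their backs; the gripper's body (76 mm by 85 mm) begins 54 mm behind the grasp point. The pads swing forward as they close: fully open they stand 13 mm farther back than shut.
Start: joints at [-1.401, 0.491, 1.559, -0, 1.092, -0.106], TCP at [0.17, -0.601, 0.245] pointing down, gripper open.
Joint ranges: [-3.1, 3.1], [-0.84, 2.19], [0.05, 2.79], [-1.13, 4.28], [0.06, 2.93], [-2.69, 2.69]. Speed limits (rad/s): [2.22, 2.22, 2.79, 3.14, 3.14, 3.14].

### API

Orientations are given as a unit quaternion [w, x, y, z].
In Python, from bench import telemetry, cams, ticket, manip gives the robot as it stands.
- The arm moves only by the tool play_rows, never from a script. Its argument "rows" is a list of rows, each a list of 7 numbers: the shift along the tool's x, y, z as a fraction of full scale, then the turn, a rotation vector about the tool's x, y, z as a fraction of full scale, then the opening, from -1 (shut) to 1 (fully open), so that 0 is half open. A call has 1 to 12 rows; each row shifts and turns the pose as measured when the row begins, along the tool's axes as they then stand; what a row does not reach is not made up. Full scale, the value 1, is 15 cm for a shift and 45 degrees for a turn. A row lasts 1/10 s, in which the tool goes at most 50 mm and 8.59 degrees, less where a joint would pass 70% of its speed; a pose out of reach is approached as far as the arm can. A call with a number of a shift or a turn outside -1 to 1 is refused whole. A call with a gripper value outside its range is refused whole. The fingers move at their own pace and stop on an object; the grip force is fixed at half the most. Time passes only in rows, so rows that do not move let the fingers close. It gives the time, the measured TCP pose, the force and the opening at its end, in the units of the state.
- telemetry.read_state(): the state, without advancing time (a new reading comes with each control period).
- cams.capture(name): name is "side" or "top" or "wrist"; returns a dict with "pixels" (400x640x3 uint8, blue, green, red), "range_z" (400x640 float32, m along the optical axis (not along the pixel's ray), 0 where there is no reading), "camera_matrix" (3x3 intrinsics, pixels), "dist" ([k1, k2, p1, p2, k3] as OpenCV has them; the pictures are not rectified), "eye" and "attitude" of the camera in the world; the wrist camera has in their place "hand_eye" (4x4, takes a point from camera to tool coordinates, whose origin is the TCP and whose axes are the flange's). Camera axes: x right, y down, z forward; pixel columns grow to the right and rows downward; lengths in m; the calibration is good to about 2 mm. A picture is of the moment at which its call begins: read the wrist's pose just before it.
- ticket.finish_job(): hands the job in, once; it reports no verdict.
The state is a dict: "t": time; "joint_positions": joint angles; "qd": joint speeds; "joint_efforts": joint torques, N m; "ee_pos": TCP position; "tcp_rot": TCP orientation; "ft_force": force on the tool from outside, world axes, zero at the start; "moment": the same for the moment, N m; "finger_gap": finger opening in m.
Only numpy, scipy, OpenCV 4.12 (cv2) and the standard library are available. Lean on these libraries where they do the work, as an engineer would, in place of code of your own. Each camera call takes 0.05 s, during which the arm holds its last target. There are 200 camera calls.

## Working session

There is one attempt and no reset: what is moved stays moved. The work goes in short steps, Python scripts to look and compute and a tool call to move; the robot and the scene stay as the last step left them, time stands still between calls to the robot, and variables do not carry over. Pictures are saved under pics/ and viewed, about 8 in all and at most 12, crops included, and the job is handed in when it is done.

Besides the shell and the picture viewer there is one more tool, called as name([rows], argument=value, ...), one row to a line, values as JSON. play_rows: Moves the arm, as the interface text tells. Its arguments: {"type":"object","properties":{"rows":{"type":"array","items":{"type":"array","items":{"type":"number","minimum":-1,"maximum":1}}}},"required":["rows"]}

```bash
mkdir -p pics; cat > h.py <<'E'
import numpy as np, cv2
from bench import telemetry, cams, ticket, manip
from scipy.spatial.transform import Rotation as R
def q2R(q): q=np.asarray(q); return R.from_quat([q[1],q[2],q[3],q[0]]).as_matrix()
def cap(n):
    s=telemetry.read_state(); c=cams.capture(n)
    if n=='wrist':
        T=np.eye(4); T[:3,:3]=q2R(s['tcp_rot']); T[:3,3]=s['ee_pos']; T=T@np.array(c['hand_eye'])
        c['Rw'],c['tw']=T[:3,:3],T[:3,3]
    else:
        a=np.asarray(c['attitude']); c['Rw']=a if a.shape==(3,3) else q2R(a); c['tw']=np.asarray(c['eye'])
    return c
def cloud(c):
    h,w=c['range_z'].shape; u,v=np.meshgrid(np.arange(w),np.arange(h))
    p=cv2.undistortPoints(np.stack([u,v],-1).reshape(-1,1,2).astype(np.float64),np.array(c['camera_matrix']),np.array(c['dist'])).reshape(h,w,2)
    z=c['range_z'][...,None]; X=np.concatenate([p*z,z],-1)@c['Rw'].T+c['tw']
    X[c['range_z']<=0]=np.nan; return X
def onplane(c,uv,z):
    p=cv2.undistortPoints(np.array(uv,float).reshape(-1,1,2),np.array(c['camera_matrix']),np.array(c['dist'])).reshape(-1,2)
    d=np.c_[p,np.ones(len(p))]@c['Rw'].T
    return c['tw']+d*((z-c['tw'][2])/d[:,2])[:,None]
E
python3 - <<'E'
from h import *
print(telemetry.read_state(), manip.tcp_to_tips)
for n in ['top','side']:
    c=cap(n); cv2.imwrite(f'pics/{n}0.png',c['pixels']); print(n,c['tw'],c['Rw'].round(3).tolist(),c['camera_matrix'])
    np.savez(n+'0',X=cloud(c),px=c['pixels'])
E
```

```text
{'t': 0.0, 'joint_positions': array([-1.40064470e+00,  4.91542944e-01,  1.55947345e+00,  1.11951987e-05,
        1.09170398e+00, -1.05613548e-01]), 'qd': array([-4.50282452e-04,  1.15409204e-03,  2.74653457e-04, -8.90040924e-04,
       -4.92941514e-05, -4.72204341e-04]), 'joint_efforts': array([-1.59473249e-03, -6.18464828e+01, -2.61591214e+01, -2.33845276e-04,
        4.10331442e-03,  3.93607664e-06]), 'ee_pos': array([ 0.17015517, -0.60116046,  0.24472979]), 'tcp_rot': array([-5.63725729e-04,  9.90509444e-01,  1.37443528e-01, -1.32286879e-05]), 'ft_force': array([-1.05423992, -0.22900157,  0.14254196]), 'moment': array([-0.0527725 ,  0.05253803, -0.02153991]), 'finger_gap': 0.08517920348825189} 0.014
top [ 0.44191013 -0.02027012  1.56738196] [[0.026, -0.999, 0.041], [-1.0, -0.026, -0.004], [0.005, -0.041, -0.999]] [[444.41847228   0.         312.94609396]
 [  0.         444.41847228 199.38932638]
 [  0.           0.           1.        ]]
side [0.16737094 0.94509445 1.04696871] [[-0.928, -0.269, 0.258], [-0.372, 0.637, -0.675], [0.017, -0.722, -0.691]] [[471.5925291    0.         317.29944647]
 [  0.         471.5925291  193.41525914]
 [  0.           0.           1.        ]]
```

View pics/top0.png

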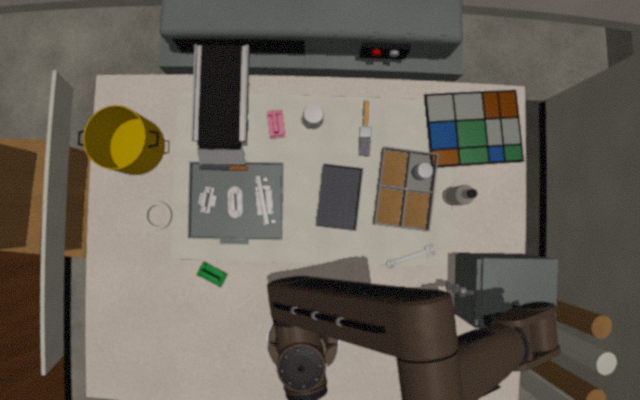

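View pics/side0.png

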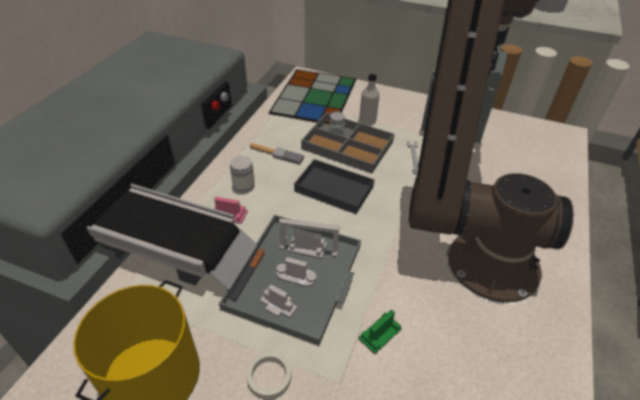

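Top view: castings stand in the tray at about (207,198) cross plate, (235,201) round-ended and (264,200) oblong under the runner. The pan is at (340,197) and the tote at (406,190), with the jar in its far-right compartment (424,171). The pink (276,124) and green (212,273) look-alikes lie outside the tray, so the silver part in the tray at (264,200) is the one meant. Measuring now.

```bash
python3 - <<'E'
from h import *
T=np.load('top0.npz'); S=np.load('side0.npz')
for nm,D in (('top',T),('side',S)):
    X,px=D['X'],D['px'].astype(int)
    tray=(X[...,0]>.3)&(X[...,0]<.6)&(X[...,1]>.0)&(X[...,1]<.4)
    m=(px.min(-1)>125)&(X[...,2]>.012)&(X[...,0]>.3)&(X[...,0]<.56)&(X[...,1]>.03)&(X[...,1]<.36)
    n,l,st,ce=cv2.connectedComponentsWithStats(m.astype(np.uint8))
    print(nm)
    for i in range(1,n):
        if st[i,4]<25: continue
        P=X[l==i]; print(' px',ce[i].round(),st[i,4],'min',P.min(0).round(3),'max',P.max(0).round(3),'zpct',np.percentile(P[:,2],[10,50,90]).round(3))
        for lo,hi in ((.055,.08),(.085,.12)):
            Q=P[(P[:,2]>lo)&(P[:,2]<hi)]
            if len(Q)>10:
                r=cv2.minAreaRect((Q[:,:2]*1000).astype(np.float32)); print('   z',lo,np.median(Q[:,2]).round(4),len(Q),[np.round(a,1) for a in r])
# brown liners, black pan, grey tray in the top view
X,px=T['X'],T['px']; hsv=cv2.cvtColor(px,cv2.COLOR_BGR2HSV)
m=((hsv[...,0]<20)&(hsv[...,1]>80)&(X[...,1]<-.15)&(X[...,0]<.65)&(X[...,0]>.3)&(X[...,2]<.03)).astype(np.uint8)
n,l,st,ce=cv2.connectedComponentsWithStats(m)
for i in range(1,n):
    if st[i,4]>100:
        P=X[l==i]; r=cv2.minAreaRect((P[:,:2]*1000).astype(np.float32)); print('liner',ce[i].round(),st[i,4],np.median(P[:,2]).round(4),[np.round(a,1) for a in r])
for nm,lo,hi,box in (('pan rim',.026,.045,(.3,.65,-.19,-.02)),('tote rim',.034,.05,(.3,.65,-.46,-.19)),('tray rim',.024,.036,(.25,.53,.03,.42))):
    m=(X[...,2]>lo)&(X[...,2]<hi)&(X[...,0]>box[0])&(X[...,0]<box[1])&(X[...,1]>box[2])&(X[...,1]<box[3])
    P=X[m]; r=cv2.minAreaRect((P[:,:2]*1000).astype(np.float32)); print(nm,len(P),np.median(P[:,2]),[np.round(a,1) for a in r])
print(X[197,340],X[190,300],X[225,200],X[171,424])
cv2.imwrite('pics/crop.png',cv2.resize(px[140:250,180:450],None,fx=2.9,fy=2.9,interpolation=cv2.INTER_CUBIC))
E
```

```text
top
 px [264. 202.] 445 min [0.416 0.115 0.012] max [0.559 0.175 0.112] zpct [0.014 0.032 0.107]
   z 0.085 0.1046 213 [array([488.4, 139.2]), array([145.4,  16.8]), np.float64(12.3)]
 px [207. 199.] 202 min [0.452 0.317 0.012] max [0.541 0.36  0.077] zpct [0.013 0.033 0.07 ]
   z 0.055 0.0682 68 [array([496.3, 347.8]), array([15.5, 49.4]), np.float64(80.3)]
 px [235. 202.] 322 min [0.437 0.221 0.012] max [0.546 0.273 0.077] zpct [0.013 0.019 0.068]
   z 0.055 0.0677 62 [array([489.8, 246.8]), array([51.5, 12.2]), np.float64(5.1)]
side
 px [312. 224.] 229 min [0.416 0.123 0.1  ] max [0.56  0.168 0.113] zpct [0.105 0.108 0.11 ]
   z 0.085 0.1079 229 [array([487.4, 144.2]), array([148.5,  17.7]), np.float64(12.5)]
 px [307. 251.] 99 min [0.453 0.153 0.013] max [0.527 0.182 0.034] zpct [0.015 0.018 0.031]
 px [295. 261.] 84 min [0.461 0.241 0.067] max [0.515 0.259 0.076] zpct [0.07  0.072 0.074]
   z 0.055 0.072 84 [array([488.4, 250. ]), array([54. , 16.2]), np.float64(1.6)]
 px [281. 267.] 56 min [0.52  0.231 0.014] max [0.542 0.266 0.031] zpct [0.024 0.027 0.029]
 px [300. 277.] 223 
[... 458 characters left out ...]
 [array([ 607.3, -310.4]), array([84. , 89.7]), np.float64(85.1)]
liner [390. 206.] 785 0.0077 [array([ 489.7, -298.2]), array([ 84.4, 122.1]), np.float64(84.6)]
liner [416. 210.] 777 0.0076 [array([ 480.6, -391. ]), array([ 88.2, 122.4]), np.float64(84.6)]
pan rim 235 0.03431842683155595 [array([ 517.2, -115.9]), array([140.5, 220.7]), np.float64(84.7)]
tote rim 458 0.03885566348031688 [array([ 536. , -315.6]), array([264.1, 243.6]), np.float64(85.1)]
tray rim 508 0.028837047002173155 [array([391.5, 245.5]), array([277.6, 328.1]), np.float64(1.1)]
[ 0.51745982 -0.12138576  0.00313798] [0.53826163 0.02013637 0.0074022 ] [0.40556755 0.37107242 0.00398129] [ 0.60935027 -0.39985832  0.08075359]
```

View pics/crop.png

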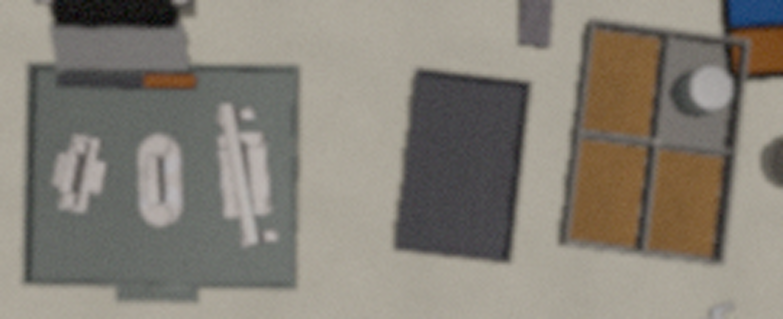

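The crop confirms it: the arch lies over the oblong-plate casting (about (243,175) in the crop), with the oval at (158,180) and the tee at (78,175), all silver. The bar top is at about z 0.107 and the web tops at about 0.071. Liner centres are about (0.490,-0.298), (0.481,-0.391) and (0.624,-0.311), and the tote and pan yaw is about -5.3°. Now moving towards the tray.

play_rows([
  [0.257, -0.144, -0.05, 0, 0, 0, 1],
  [0.257, -0.144, -0.05, 0, 0, 0, 1],
  [0.257, -0.144, -0.05, 0, 0, 0, 1],
  [0.257, -0.144, -0.05, 0, 0, 0, 1],
  [0.257, -0.144, -0.05, 0, 0, 0, 1],
  [0.257, -0.144, -0.05, 0, 0, 0, 1],
  [0.257, -0.144, -0.05, 0, 0, 0, 1],
  [0.257, -0.144, -0.05, 0, 0, 0, 1],
  [0.125, -0.276, 0, 0, 0, 0, 1],
  [0.125, -0.276, 0, 0, 0, 0, 1],
  [0.125, -0.276, 0, 0, 0, 0, 1],
  [0.125, -0.276, 0, 0, 0, 0, 1],
])

```text
t: 1.3
ee_pos: [0.456, -0.1592, 0.304]
tcp_rot: [-0.004, 0.991, 0.133, -0.001]
ft_force: [1.6, -0.5, 0.1]
finger_gap: 0.0856
```

play_rows([
  [0.125, -0.276, 0, 0, 0, 0, 1],
  [0.125, -0.276, 0, 0, 0, 0, 1],
  [0.125, -0.276, 0, 0, 0, 0, 1],
  [0.125, -0.276, 0, 0, 0, 0, 1],
  [0.125, -0.276, 0, 0, 0, 0, 1],
  [0.125, -0.276, 0, 0, 0, 0, 1],
  [0, 0, 0, 0, 0, 0, 1],
])

```text
t: 2.0
ee_pos: [0.4978, 0.126, 0.3051]
tcp_rot: [-0.004, 0.991, 0.135, -0.001]
ft_force: [-0.6, 0.2, 0.3]
finger_gap: 0.0855
```

```bash
cat >> h.py <<'E'
def goto(x,y,z,yaw):
    s=telemetry.read_state(); Rt=q2R(s['tcp_rot']); d=Rt.T@(np.array([x,y,z])-s['ee_pos'])
    c,n=np.cos(yaw),np.sin(yaw); Rg=np.array([[c,n,0],[n,-c,0],[0,0,-1.]])
    w=R.from_matrix(Rt.T@Rg).as_rotvec()
    print('pos',s['ee_pos'].round(4),'shift/0.15 total',(d/.15).round(3),'dist',np.linalg.norm(d).round(3),'turn/45deg total',(w/(np.pi/4)).round(3))
def rect(P):
    (cx,cy),(a,b),t=cv2.minAreaRect((P[:,:2]*1000).astype(np.float32))
    if a<b: a,b,t=b,a,t+90
    t=(t+90)%180-90
    return np.round([cx,cy,a,b,t],1)
def blobs(X,lo,hi,box,mn=40):
    m=(X[...,2]>lo)&(X[...,2]<hi)&(X[...,0]>box[0])&(X[...,0]<box[1])&(X[...,1]>box[2])&(X[...,1]<box[3])
    n,l,st,ce=cv2.connectedComponentsWithStats(m.astype(np.uint8))
    for i in range(1,n):
        if st[i,4]>=mn:
            P=X[l==i]; print('  px',ce[i].round(),st[i,4],'z',np.median(P[:,2]).round(4),'cx cy L W yaw',rect(P))
E
python3 - <<'E'
from h import *
c=cap('wrist'); X=cloud(c); cv2.imwrite('pics/w1.png',c['pixels']); print(np.array(c['hand_eye']).round(3).tolist())
box=(.38,.6,.03,.42)
print('bar');blobs(X,.09,.125,box)
print('webs');blobs(X,.055,.085,box)
E
```

```text
[[0.001, -0.964, -0.267, 0.068], [1.0, 0.001, 0.0, -0.001], [-0.0, -0.267, 0.964, -0.128], [0.0, 0.0, 0.0, 1.0]]
bar
  px [307. 174.] 1764 z 0.1055 cx cy L W yaw [495.3 146.6 163.1  16.1  12.7]
webs
  px [161. 134.] 615 z 0.0689 cx cy L W yaw [494.3 350.6  50.3  15.8  -9.1]
  px [232. 157.] 561 z 0.0693 cx cy L W yaw [489.1 251.2  56.1  15.1   3.6]
```

View pics/w1.png

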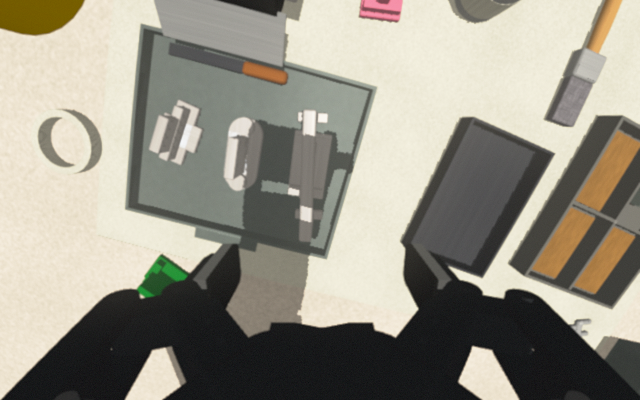

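The wrist view shows the bar centred at (307,174), the oval web at (232,157) and the tee web at (161,134). Its measurements agree with the fixed cameras: bar at (0.495, 0.147), yaw 12.7°, top z 0.1055. Descending on the bar.

play_rows([
  [0.02, -0.137, 0.1, 0, 0, 0.058, 1],
  [0, 0, 0.28, 0, 0, 0, 1],
  [0, 0, 0.28, 0, 0, 0, 1],
  [0, 0, 0.28, 0, 0, 0, 1],
  [0, 0, 0.2, 0, 0, 0, 1],
  [0, 0, 0, 0, 0, 0, 1],
])

```text
t: 2.65
ee_pos: [0.4946, 0.1418, 0.1298]
tcp_rot: [-0.003, 0.994, 0.11, -0.0]
ft_force: [0.4, -0.5, 0.7]
finger_gap: 0.0856
```

```bash
python3 -c "
from h import *
goto(.4953,.1466,.095,np.radians(12.7))"
```

```text
pos [0.4946 0.1418 0.1298] shift/0.15 total [ 0.012 -0.029  0.232] dist 0.035 turn/45deg total [-0.008 -0.    -0.001]
```

play_rows([
  [0.012, -0.03, 0.12, -0.008, 0, 0, 1],
  [0, 0, 0.11, 0, 0, 0, 1],
  [0, 0, 0, 0, 0, 0, -1],
  [0, 0, 0, 0, 0, 0, -1],
  [0, 0, 0, 0, 0, 0, -1],
  [0, 0, 0, 0, 0, 0, -1],
  [0, 0, 0, 0, 0, 0, -1],
  [0, 0, 0, 0, 0, 0, -1],
  [0, 0, 0, 0, 0, 0, -1],
  [0, 0, 0, 0, 0, 0, -1],
])

```text
t: 3.65
ee_pos: [0.4987, 0.1434, 0.1029]
tcp_rot: [0.0, 0.994, 0.108, 0.004]
ft_force: [-0.3, -0.5, -1.7]
finger_gap: 0.0145
```

```bash
python3 - <<'E'
from h import *
goto(.4953,.1466,.095,np.radians(12.7)); s=telemetry.read_state(); print(s['finger_gap'],s['ft_force'],s['qd'].round(3))
c=cap('wrist'); X=cloud(c); cv2.imwrite('pics/w2.png',c['pixels']); blobs(X,.085,.125,(.38,.6,.03,.42))
E
```

```text
pos [0.4987 0.1434 0.1029] shift/0.15 total [-0.018 -0.026  0.052] dist 0.009 turn/45deg total [ 0.001 -0.01  -0.007]
0.014538728942190014 [-0.26994949 -0.50909172 -1.70082069] [ 0.     0.     0.    -0.001  0.001 -0.002]
  px [321. 215.] 8850 z 0.1069 cx cy L W yaw [517.7 150.8 116.8  41.2  23.1]
```

View pics/w2.png

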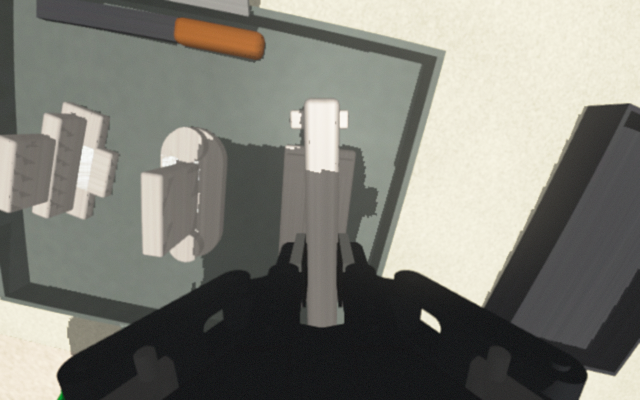

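The wrist view shows the bar between the pads, mid-length at about (321,250), with the legs clear of the oblong casting. Lifting straight up.

play_rows([
  [0, 0, -0.05, 0, 0, 0, -1],
  [0, 0, -0.1, 0, 0, 0, -1],
  [0, 0, -0.15, 0, 0, 0, -1],
  [0, 0, -0.2, 0, 0, 0, -1],
  [0, 0, -0.2, 0, 0, 0, -1],
  [0, 0, -0.1, 0, 0, 0, -1],
  [0, 0, 0, 0, 0, 0, -1],
])

```text
t: 4.4
ee_pos: [0.497, 0.1434, 0.229]
tcp_rot: [0.0, 0.994, 0.108, 0.003]
ft_force: [0.7, -0.6, -1.9]
finger_gap: 0.0145
```

```bash
python3 - <<'E'
from h import *
s=telemetry.read_state(); print(s['finger_gap'],s['ft_force'])
goto(.5175,-.116,.22,np.radians(-5.3))
for n in ('top','side'):
    c=cap(n); X=cloud(c); print(n); blobs(X,s['ee_pos'][2]-.03,s['ee_pos'][2]+.03,(.38,.6,.03,.42)); blobs(X,.055,.085,(.4,.6,.1,.2))
E
```

```text
0.01447494616522666 [ 0.72997489 -0.56278012 -1.92101617]
pos [0.497  0.1434 0.229 ] shift/0.15 total [-0.239  1.718  0.06 ] dist 0.26 turn/45deg total [ 0.    -0.007  0.394]
top
side
  px [311. 192.] 566 z 0.2314 cx cy L W yaw [492.1 147.6 163.8  37.9  16. ]
  px [307. 235.] 207 z 0.0697 cx cy L W yaw [497.1 150.1  74.9  17.6   5. ]
```

play_rows([
  [0, 0.1, 0, 0, 0, 0.131, -1],
  [0, 0.2, 0, 0, 0, 0.131, -1],
  [0, 0.3, 0, 0, 0, 0.131, -1],
  [0, 0.3, 0, 0, 0, 0, -1],
  [0, 0.3, 0, 0, 0, 0, -1],
  [0, 0.3, 0, 0, 0, 0, -1],
  [0, 0.15, 0, 0, 0, 0, -1],
  [0, 0, 0, 0, 0, 0, -1],
])

```text
t: 5.3
ee_pos: [0.4834, -0.1107, 0.2165]
tcp_rot: [-0.001, 0.999, -0.051, -0.007]
ft_force: [0.5, 0.8, -2.1]
finger_gap: 0.0145
```

```bash
python3 - <<'E'
from h import *
s=telemetry.read_state(); print(s['finger_gap'],s['ft_force'])
goto(.5205,-.116,.105,np.radians(-5.3))
c=cap('side'); X=cloud(c); blobs(X,s['ee_pos'][2]-.06,s['ee_pos'][2]+.01,(.4,.64,-.2,-.05))
c=cap('top'); X=cloud(c); blobs(X,.025,.045,(.38,.66,-.2,-.02))
E
```

```text
0.014481753250907097 [ 0.4502582   0.7999371  -2.08732842]
pos [ 0.4834 -0.1107  0.2165] shift/0.15 total [0.26  0.011 0.74 ] dist 0.118 turn/45deg total [-0.002  0.017 -0.012]
  px [347. 143.] 479 z 0.2161 cx cy L W yaw [ 4.809e+02 -1.074e+02  1.618e+02  3.760e+01 -3.000e-01]
  px [321. 183.] 59 z 0.0339 cx cy L W yaw [554.5 -51.  156.5  18.8 -11.7]
  px [347. 167.] 58 z 0.034 cx cy L W yaw [ 622.4 -139.5  115.1   17.5   77.1]
```

play_rows([
  [0.26, 0.01, 0, 0, 0.017, -0.012, -1],
  [0, 0, 0.2, 0, 0, 0, -1],
  [0, 0, 0.2, 0, 0, 0, -1],
  [0, 0, 0.18, 0, 0, 0, -1],
  [0, 0, 0.08, 0, 0, 0, -1],
  [0, 0, 0, 0, 0, 0, -1],
])

```text
t: 6.0
ee_pos: [0.524, -0.1054, 0.1115]
tcp_rot: [-0.002, 0.999, -0.041, -0.001]
ft_force: [-0.0, -0.0, -1.0]
finger_gap: 0.0145
```

```bash
python3 -c "
from h import *
goto(.5205,-.116,.1035,np.radians(-5.3))"
```

```text
pos [ 0.524  -0.1054  0.1115] shift/0.15 total [-0.017  0.072  0.053] dist 0.014 turn/45deg total [-0.004  0.003  0.013]
```

play_rows([
  [-0.017, 0.072, 0.025, 0, 0, 0, -1],
  [0, 0, 0.025, 0, 0, 0, -1],
  [0, 0, 0.012, 0, 0, 0, -1],
  [0, 0, 0, 0, 0, 0, -1],
])

```text
t: 6.4
ee_pos: [0.521, -0.1151, 0.1029]
tcp_rot: [-0.002, 0.999, -0.04, -0.0]
ft_force: [-0.0, 0.4, -2.2]
finger_gap: 0.0144
```

play_rows([
  [0, 0, 0.014, 0, 0, 0, -1],
  [0, 0, 0.014, 0, 0, 0, -1],
])

```text
t: 6.6
ee_pos: [0.5213, -0.115, 0.1008]
tcp_rot: [-0.001, 0.999, -0.04, 0.001]
ft_force: [-10.3, 6.6, 38.6]
finger_gap: 0.0144
```

Contact: 38 N upward force. Releasing and lifting away.

play_rows([
  [0, 0, -0.004, 0, 0, 0, -0.2],
  [0, 0, 0, 0, 0, 0, -0.2],
  [0, 0, 0, 0, 0, 0, -0.2],
  [0, 0, 0, 0, 0, 0, -0.2],
  [0, 0, -0.1, 0, 0, 0, -0.2],
  [0, 0, -0.3, 0, 0, 0, 0],
  [0, 0, -0.3, 0, 0, 0, 0],
  [0, 0, 0, 0, 0, 0, 0],
])

```text
t: 7.4
ee_pos: [0.5213, -0.1154, 0.2097]
tcp_rot: [-0.001, 0.999, -0.04, 0.0]
ft_force: [1.1, -0.4, 0.0]
finger_gap: 0.0424
```

```bash
python3 - <<'E'
from h import *
goto(.42,.150,.24,np.radians(5))
for n in ('top','side'):
    c=cap(n); X=cloud(c); print(n); blobs(X,.085,.13,(.4,.64,-.2,-.04))
    blobs(X,.055,.085,(.4,.6,.1,.38))
E
```

```text
pos [ 0.5213 -0.1154  0.2097] shift/0.15 total [-0.815 -1.71  -0.197] dist 0.286 turn/45deg total [-0.004 -0.001 -0.214]
top
  px [263. 199.] 102 z 0.069 cx cy L W yaw [500.9 143.9  75.5  14.2   7.2]
  px [203. 199.] 73 z 0.0675 cx cy L W yaw [496.3 347.6  49.2  15.7  -8.7]
  px [233. 201.] 71 z 0.0688 cx cy L W yaw [489.7 247.2  51.1  15.1   3.2]
side
  px [335. 166.] 348 z 0.1045 cx cy L W yaw [ 517.8 -111.5  163.7   22.7   -3.7]
  px [307. 235.] 207 z 0.0694 cx cy L W yaw [497.1 151.5  75.4  19.4   4.1]
  px [296. 263.] 170 z 0.0695 cx cy L W yaw [487.8 252.2  57.6  17.3   5. ]
  px [278. 292.] 165 z 0.0696 cx cy L W yaw [493.7 350.8  51.   16.  -10.2]
```

The runner now stands upright in the pan at about (0.518,-0.112), bar top 0.1045. Next is the oblong casting.

play_rows([
  [-0.05, -0.2, 0, 0, 0, 0, 0],
  [-0.05, -0.3, 0, 0, 0, 0, 0],
  [-0.05, -0.3, 0, 0, 0, 0, 0],
  [-0.05, -0.3, 0, 0, 0, 0, 0],
  [-0.05, -0.3, 0, 0, 0, 0, 0],
  [-0.05, -0.3, 0, 0, 0, 0, 0],
  [0, -0.04, 0, 0, 0, -0.107, 0],
  [0, 0, 0, 0, 0, -0.107, 0],
  [0, 0, 0, 0, 0, 0, 0],
])

```text
t: 8.4
ee_pos: [0.4908, 0.1585, 0.1936]
tcp_rot: [-0.002, 0.999, 0.045, -0.012]
ft_force: [-0.1, -0.3, -1.4]
finger_gap: 0.0423
```

```bash
python3 - <<'E'
from h import *
c=cap('wrist'); X=cloud(c); blobs(X,.055,.085,(.4,.6,.1,.39)); goto(.498,.148,.055,np.radians(5))
E
```

```text
px [127. 172.] 1163 z 0.0689 cx cy L W yaw [494.5 349.9  50.6  15.3  -8.7]
  px [333. 185.] 1185 z 0.0696 cx cy L W yaw [499.1 150.1  75.6  13.9   6.3]
  px [227. 186.] 1066 z 0.0693 cx cy L W yaw [488.9 251.2  56.   14.9   3.9]
pos [0.4908 0.1582 0.1935] shift/0.15 total [0.064 0.078 0.922] dist 0.139 turn/45deg total [-0.007  0.031 -0.   ]
```

play_rows([
  [0.072, 0.063, 0.1, -0.007, 0.031, -0.03, 0],
  [0, 0, 0.25, 0, 0, 0, 0],
  [0, 0, 0.25, 0, 0, 0, 0],
  [0, 0, 0.15, 0, 0, 0, 0],
  [0, 0, 0, 0, 0, 0, 0],
])

```text
t: 8.95
ee_pos: [0.5025, 0.147, 0.075]
tcp_rot: [-0.0, 0.999, 0.047, 0.0]
ft_force: [1.1, -0.8, 0.8]
finger_gap: 0.043
```

```bash
python3 - <<'E'
from h import *
goto(.4991,.1501,.055,np.radians(6.3))
E
```

```text
pos [0.5025 0.147  0.075 ] shift/0.15 total [-0.021 -0.022  0.133] dist 0.02 turn/45deg total [-0.    -0.    -0.019]
```

play_rows([
  [-0.021, -0.022, 0.07, 0, 0, -0.019, 0],
  [0, 0, 0.063, 0, 0, 0, 0],
  [0, 0, 0, 0, 0, 0, 0],
  [0, 0, 0, 0, 0, 0, -1],
  [0, 0, 0, 0, 0, 0, -1],
  [0, 0, 0, 0, 0, 0, -1],
  [0, 0, 0, 0, 0, 0, -1],
  [0, 0, 0, 0, 0, 0, -1],
])

```text
t: 9.75
ee_pos: [0.5, 0.1498, 0.0566]
tcp_rot: [-0.0, 0.999, 0.053, 0.002]
ft_force: [-0.3, -0.3, -2.8]
finger_gap: 0.013
```

play_rows([
  [0, 0, -0.05, 0, 0, 0, -1],
  [0, 0, -0.15, 0, 0, 0, -1],
  [0, 0, -0.25, 0, 0, 0, -1],
  [0, 0, -0.3, 0, 0, 0, -1],
  [0, 0, -0.25, 0, 0, 0, -1],
  [0, 0, 0, 0, 0, 0, -1],
])

```text
t: 10.35
ee_pos: [0.4986, 0.1496, 0.2134]
tcp_rot: [-0.0, 0.999, 0.053, 0.0]
ft_force: [0.1, 0.4, -2.9]
finger_gap: 0.0131
```

```bash
python3 - <<'E'
from h import *
s=telemetry.read_state(); print(s['finger_gap'],s['ft_force'])
goto(.624,-.311,.21,np.radians(-5.3))
c=cap('side'); X=cloud(c); blobs(X,s['ee_pos'][2]-.07,s['ee_pos'][2]+.02,(.4,.64,.08,.2)); blobs(X,.055,.085,(.4,.6,.1,.39))
E
```

```text
0.01313517519833184 [ 0.08419334  0.40530005 -2.94203638]
pos [0.4986 0.1496 0.2134] shift/0.15 total [0.505 3.142 0.023] dist 0.477 turn/45deg total [-0.    -0.001  0.253]
  px [309. 205.] 860 z 0.1873 cx cy L W yaw [495.9 151.6 100.6  56.8   8.1]
  px [296. 263.] 168 z 0.0694 cx cy L W yaw [487.  252.5  55.3  18.5   8.6]
  px [278. 292.] 168 z 0.07 cx cy L W yaw [493.5 351.1  51.7  16.3  -9.3]
```

play_rows([
  [0, 0, 0, 0, 0, 0.127, -1],
  [0, 0, 0, 0, 0, 0.127, -1],
  [0.05, 0.15, 0, 0, 0, 0, -1],
  [0.11, 0.298, 0, 0, 0, 0, -1],
  [0.11, 0.298, 0, 0, 0, 0, -1],
  [0.11, 0.298, 0, 0, 0, 0, -1],
  [0.11, 0.298, 0, 0, 0, 0, -1],
  [0.11, 0.298, 0, 0, 0, 0, -1],
  [0.11, 0.298, 0, 0, 0, 0, -1],
  [0.11, 0.298, 0, 0, 0, 0, -1],
  [0.11, 0.298, 0, 0, 0, 0, -1],
  [0.11, 0.25, 0, 0, 0, 0, -1],
])

```text
t: 11.6
ee_pos: [0.6062, -0.2927, 0.19]
tcp_rot: [-0.003, 0.999, -0.047, -0.015]
ft_force: [0.8, 0.9, -2.3]
finger_gap: 0.0132
```

```bash
python3 - <<'E'
from h import *
s=telemetry.read_state(); print(s['finger_gap'],s['ft_force'])
goto(.624,-.311,.09,np.radians(-5.3))
c=cap('wrist'); X=cloud(c); px=c['pixels']; hsv=cv2.cvtColor(px,cv2.COLOR_BGR2HSV)
m=(hsv[...,0]<22)&(hsv[...,1]>80)&(X[...,1]<-.2)&(X[...,1]>-.46)&(X[...,0]<.72)&(X[...,0]>.3)&(abs(X[...,2]-.008)<.01)
n,l,st,ce=cv2.connectedComponentsWithStats(m.astype(np.uint8))
for i in range(1,n):
    if st[i,4]>200: print('liner',ce[i].round(),st[i,4],np.median(X[l==i][:,2]).round(4),rect(X[l==i]))
c=cap('top'); X=cloud(c); px=c['pixels']; hsv=cv2.cvtColor(px,cv2.COLOR_BGR2HSV)
m=(hsv[...,0]<22)&(hsv[...,1]>80)&(X[...,1]<-.2)&(X[...,1]>-.46)&(X[...,0]<.72)&(X[...,0]>.3)&(abs(X[...,2]-.008)<.01)
n,l,st,ce=cv2.connectedComponentsWithStats(m.astype(np.uint8))
for i in range(1,n):
    if st[i,4]>200: print('liner top',ce[i].round(),st[i,4],np.median(X[l==i][:,2]).round(4),rect(X[l==i]))
E
```

```text
0.013226274126050512 [ 0.82689698  0.89129443 -2.31426268]
pos [ 0.6062 -0.2927  0.19  ] shift/0.15 total [0.15  0.113 0.662] dist 0.103 turn/45deg total [-0.006  0.038 -0.002]
liner [340. 136.] 3798 0.0076 [ 622.8 -309.9  121.7   82.6   -6. ]
liner [463. 121.] 260 0.0115 [ 656.2 -448.7   33.1    8.6    2.1]
liner [411. 254.] 2686 0.0078 [ 494.8 -393.2   83.    71.8   83.9]
```

play_rows([
  [0.14, 0.106, 0, -0.006, 0.038, 0, -1],
  [0, 0, 0.12, 0, 0, 0, -1],
  [0, 0, 0.2, 0, 0, 0, -1],
  [0, 0, 0.2, 0, 0, 0, -1],
  [0, 0, 0.12, 0, 0, 0, -1],
  [0, 0, 0, 0, 0, 0, -1],
])

```text
t: 12.3
ee_pos: [0.6217, -0.3111, 0.0775]
tcp_rot: [-0.004, 0.999, -0.05, -0.006]
ft_force: [0.1, -0.3, -3.0]
finger_gap: 0.0127
```

```bash
python3 -c "
from h import *
goto(.623,-.310,.061,np.radians(-5.6))"
```

```text
pos [ 0.6217 -0.3111  0.0775] shift/0.15 total [ 0.009 -0.007  0.11 ] dist 0.017 turn/45deg total [-0.008  0.016 -0.002]
```

Bottom is now about 26 mm above the table; lowering gently to the liner.

play_rows([
  [0.009, -0.007, 0.05, -0.008, 0.016, 0, -1],
  [0, 0, 0.04, 0, 0, 0, -1],
  [0, 0, 0.015, 0, 0, 0, -1],
  [0, 0, 0.006, 0, 0, 0, -1],
])

```text
t: 12.7
ee_pos: [0.6224, -0.3088, 0.0593]
tcp_rot: [-0.001, 0.999, -0.049, -0.002]
ft_force: [1.3, 0.5, -2.7]
finger_gap: 0.0131
```

play_rows([
  [0, 0, 0.01, 0, 0, 0, -1],
  [0, 0, 0.008, 0, 0, 0, -1],
])

```text
t: 12.9
ee_pos: [0.6226, -0.309, 0.0589]
tcp_rot: [-0.001, 0.999, -0.049, -0.001]
ft_force: [-3.3, 1.7, 4.3]
finger_gap: 0.0129
```

Contact. Releasing with a small opening and rising.

play_rows([
  [0, 0, 0, 0, 0, 0, -0.3],
  [0, 0, 0, 0, 0, 0, -0.3],
  [0, 0, 0, 0, 0, 0, -0.3],
  [0, 0, 0, 0, 0, 0, -0.3],
  [0, 0, -0.1, 0, 0, 0, -0.3],
  [0, 0, -0.25, 0, 0, 0, -0.3],
  [0, 0, -0.3, 0, 0, 0, 0],
  [0, 0, -0.3, 0, 0, 0, 0],
  [0, 0, 0, 0, 0, 0, 0],
])

```text
t: 13.8
ee_pos: [0.6235, -0.3096, 0.2117]
tcp_rot: [0.0, 0.999, -0.049, 0.0]
ft_force: [0.2, 0.4, -0.1]
finger_gap: 0.043
```

```bash
python3 - <<'E'
from h import *
goto(.489,.251,.2,np.radians(3.8))
for n in ('wrist','top'):
    c=cap(n); X=cloud(c); print(n); blobs(X,.06,.09,(.4,.7,-.42,-.26)); blobs(X,.011,.024,(.56,.68,-.36,-.26))
    cv2.imwrite(f'pics/{n}3.png',c['pixels'])
E
```

```text
pos [ 0.6235 -0.3096  0.2117] shift/0.15 total [-1.261 -3.631  0.075] dist 0.577 turn/45deg total [ 0.001 -0.001 -0.21 ]
wrist
  px [321. 194.] 1007 z 0.0727 cx cy L W yaw [ 622.  -307.8   75.2   13.3   -5.5]
  px [411. 196.] 2049 z 0.0767 cx cy L W yaw [ 612.8 -397.3   51.1   45.3   -0. ]
  px [357. 179.] 145 z 0.0177 cx cy L W yaw [ 6.203e+02 -3.508e+02  1.199e+02  5.000e-01 -5.900e+00]
  px [280. 165.] 84 z 0.0173 cx cy L W yaw [ 6.493e+02 -2.632e+02  6.080e+01  5.000e-01 -5.700e+00]
  px [321. 180.] 2064 z 0.0177 cx cy L W yaw [ 622.3 -308.2   98.6   56.1   -5.5]
top
```

View pics/wrist3.png

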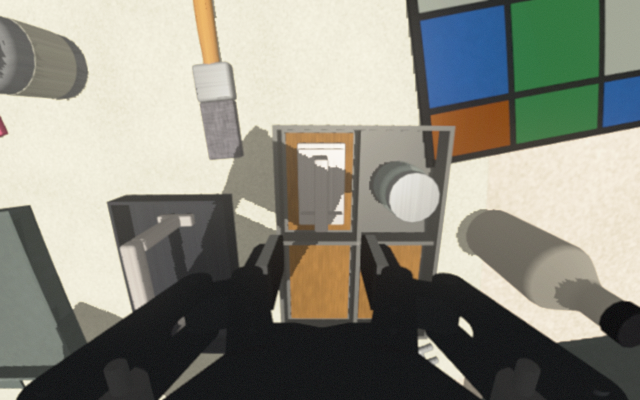

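The wrist view shows the oblong casting flat in the liner compartment at (321,190), with the jar untouched at (411,196). Measured plate top is 0.0177 and web top 0.0727, centre within 2 mm of the liner. Next is the oval casting.

play_rows([
  [-0.07, -0.2, 0, 0, 0, 0, 0],
  [-0.105, -0.303, 0, 0, 0, 0, 0],
  [-0.105, -0.303, 0, 0, 0, 0, 0],
  [-0.105, -0.303, 0, 0, 0, 0, 0],
  [-0.105, -0.303, 0, 0, 0, 0, 0],
  [-0.105, -0.303, 0, 0, 0, 0, 0],
  [-0.105, -0.303, 0, 0, 0, 0, 0],
  [-0.105, -0.303, 0, 0, 0, 0, 0],
  [-0.105, -0.303, 0, 0, 0, 0, 0],
  [-0.105, -0.303, 0, 0, 0, 0, 0],
  [-0.105, -0.303, 0, 0, 0, 0, 0],
  [-0.105, -0.303, 0, 0, 0, 0, 0],
])

```text
t: 15.1
ee_pos: [0.4817, 0.251, 0.1988]
tcp_rot: [-0.002, 0.998, -0.054, -0.013]
ft_force: [0.4, -0.3, 0.7]
finger_gap: 0.0427
```

play_rows([
  [-0.03, -0.1, 0, 0, 0, -0.105, 0],
  [0, 0, 0, 0, 0, -0.105, 0],
  [0, 0, 0, 0, 0, 0, 0],
])

```text
t: 15.4
ee_pos: [0.4747, 0.2725, 0.196]
tcp_rot: [-0.002, 0.999, 0.034, -0.016]
ft_force: [-0.4, -0.4, 0.2]
finger_gap: 0.0427
```

```bash
python3 - <<'E'
from h import *
c=cap('wrist'); X=cloud(c); blobs(X,.055,.085,(.4,.6,.1,.39)); goto(.4889,.2512,.055,np.radians(3.9))
E
```

```text
px [243. 166.] 914 z 0.0693 cx cy L W yaw [494.6 350.7  50.5  13.6  -9.5]
  px [345. 179.] 905 z 0.0696 cx cy L W yaw [489.  251.9  55.1  14.    3.6]
pos [0.4748 0.2722 0.196 ] shift/0.15 total [0.115 0.151 0.936] dist 0.143 turn/45deg total [-0.007  0.041 -0.003]
```

play_rows([
  [0.11, 0.147, 0.1, -0.007, 0.041, 0, 0],
  [0, 0, 0.25, 0, 0, 0, 0],
  [0, 0, 0.25, 0, 0, 0, 0],
  [0, 0, 0.15, 0, 0, 0, 0],
  [0, 0, 0, 0, 0, 0, 0],
])

```text
t: 15.95
ee_pos: [0.4936, 0.2475, 0.0786]
tcp_rot: [0.0, 1.0, 0.024, 0.0]
ft_force: [0.3, -0.3, -0.2]
finger_gap: 0.0428
```

```bash
python3 - <<'E'
from h import *
goto(.489,.2515,.056,np.radians(3.8))
E
```

```text
pos [0.4936 0.2475 0.0786] shift/0.15 total [-0.029 -0.028  0.151] dist 0.023 turn/45deg total [ 0.001 -0.001 -0.023]
```

play_rows([
  [-0.029, -0.028, 0.08, 0, 0, -0.023, 0],
  [0, 0, 0.071, 0, 0, 0, 0],
  [0, 0, 0, 0, 0, 0, 0],
  [0, 0, 0, 0, 0, 0, -1],
  [0, 0, 0, 0, 0, 0, -1],
  [0, 0, 0, 0, 0, 0, -1],
  [0, 0, 0, 0, 0, 0, -1],
  [0, 0, 0, 0, 0, 0, -1],
])

```text
t: 16.75
ee_pos: [0.4914, 0.2501, 0.0592]
tcp_rot: [-0.0, 1.0, 0.029, 0.002]
ft_force: [-0.3, -0.1, -1.8]
finger_gap: 0.0128
```

play_rows([
  [0, 0, -0.05, 0, 0, 0, -1],
  [0, 0, -0.15, 0, 0, 0, -1],
  [0, 0, -0.25, 0, 0, 0, -1],
  [0, 0, -0.3, 0, 0, 0, -1],
  [0, 0, -0.25, 0, 0, 0, -1],
  [0, 0, 0, 0, 0, 0, -1],
])

```text
t: 17.35
ee_pos: [0.49, 0.2499, 0.2163]
tcp_rot: [0.0, 1.0, 0.029, 0.001]
ft_force: [0.5, -0.3, -1.8]
finger_gap: 0.0128
```

```bash
python3 - <<'E'
from h import *
s=telemetry.read_state(); print(s['finger_gap'],s['ft_force'])
goto(.489,-.298,.22,np.radians(-5.5)); d=np.array([.489,-.298])-s['ee_pos'][:2]
y=np.radians(-5.5); print('after turn', (np.array([[np.cos(y),np.sin(y)],[np.sin(y),-np.cos(y)]])@d/.15).round(3))
c=cap('side'); X=cloud(c); blobs(X,s['ee_pos'][2]-.07,s['ee_pos'][2]+.02,(.4,.6,.18,.31)); blobs(X,.055,.085,(.4,.6,.1,.39))
E
```

```text
0.012767404540400413 [ 0.51405931 -0.25978694 -1.79904076]
pos [0.49   0.2499 0.2163] shift/0.15 total [-0.217  3.646 -0.023] dist 0.548 turn/45deg total [ 0.001 -0.002  0.196]
after turn [0.343 3.636]
  px [296. 234.] 876 z 0.183 cx cy L W yaw [484.9 256.2 108.1  53.   13.3]
  px [278. 292.] 164 z 0.07 cx cy L W yaw [492.4 351.3  50.3  16.8  -7.8]
```

play_rows([
  [0, 0, 0, 0, 0, 0.098, -1],
  [0.01, 0.1, -0.01, 0, 0, 0.098, -1],
  [0.03, 0.25, -0.01, 0, 0, 0, -1],
  [0.03, 0.31, -0.01, 0, 0, 0, -1],
  [0.03, 0.31, -0.01, 0, 0, 0, -1],
  [0.03, 0.31, -0.01, 0, 0, 0, -1],
  [0.03, 0.31, -0.01, 0, 0, 0, -1],
  [0.03, 0.31, -0.01, 0, 0, 0, -1],
  [0.03, 0.31, -0.01, 0, 0, 0, -1],
  [0.03, 0.31, -0.01, 0, 0, 0, -1],
  [0.03, 0.31, -0.01, 0, 0, 0, -1],
  [0.03, 0.31, -0.01, 0, 0, 0, -1],
])

```text
t: 18.6
ee_pos: [0.4822, -0.2358, 0.2183]
tcp_rot: [-0.001, 0.999, -0.047, -0.011]
ft_force: [-0.2, 0.7, -2.7]
finger_gap: 0.0124
```

play_rows([
  [0.03, 0.25, 0, 0, 0, 0, -1],
  [0, 0.1, 0, 0, 0, 0, -1],
  [0, 0, 0, 0, 0, 0, -1],
])

```text
t: 18.9
ee_pos: [0.4793, -0.2951, 0.2139]
tcp_rot: [-0.002, 0.999, -0.05, -0.014]
ft_force: [1.0, 0.5, -1.8]
finger_gap: 0.0128
```

```bash
python3 - <<'E'
from h import *
s=telemetry.read_state(); print(s['finger_gap'],s['ft_force'])
goto(.4885,-.2975,.1,np.radians(-5.5))
E
```

```text
0.012812683231785736 [ 0.95994537  0.53470776 -1.81954812]
pos [ 0.4793 -0.2951  0.2139] shift/0.15 total [0.084 0.012 0.757] dist 0.114 turn/45deg total [-0.004  0.035 -0.005]
```

play_rows([
  [0.06, 0.012, 0, -0.004, 0.035, 0, -1],
  [0, 0, 0.1, 0, 0, 0, -1],
  [0, 0, 0.2, 0, 0, 0, -1],
  [0, 0, 0.25, 0, 0, 0, -1],
  [0, 0, 0.2, 0, 0, 0, -1],
  [0, 0, 0.05, 0, 0, 0, -1],
  [0, 0, 0, 0, 0, 0, -1],
])

```text
t: 19.6
ee_pos: [0.4922, -0.2893, 0.0893]
tcp_rot: [-0.0, 0.999, -0.047, 0.004]
ft_force: [-0.2, 0.4, -1.7]
finger_gap: 0.013
```

```bash
python3 - <<'E'
from h import *
goto(.4885,-.2975,.064,np.radians(-5.5))
E
```

```text
pos [ 0.4922 -0.2893  0.0893] shift/0.15 total [-0.021  0.057  0.168] dist 0.027 turn/45deg total [-0.001 -0.009  0.004]
```

play_rows([
  [-0.021, 0.057, 0, 0, -0.009, 0, -1],
  [0, 0, 0.07, 0, 0, 0, -1],
  [0, 0, 0.06, 0, 0, 0, -1],
  [0, 0, 0.03, 0, 0, 0, -1],
  [0, 0, 0.006, 0, 0, 0, -1],
])

```text
t: 20.1
ee_pos: [0.49, -0.2985, 0.0667]
tcp_rot: [0.002, 0.999, -0.046, 0.003]
ft_force: [0.9, 0.4, -2.4]
finger_gap: 0.0128
```

play_rows([
  [0, 0, 0.015, -0.004, -0.006, 0, -1],
  [0, 0, 0.01, 0, 0, 0, -1],
  [0, 0, 0.008, 0, 0, 0, -1],
])

```text
t: 20.4
ee_pos: [0.4901, -0.2987, 0.0616]
tcp_rot: [0.003, 0.999, -0.046, 0.0]
ft_force: [0.2, 1.0, -2.3]
finger_gap: 0.013
```

play_rows([
  [0, 0, 0.008, -0.006, 0, 0, -1],
  [0, 0, 0.005, 0, 0, 0, -1],
])

```text
t: 20.6
ee_pos: [0.4901, -0.2989, 0.0609]
tcp_rot: [0.006, 0.999, -0.046, 0.0]
ft_force: [-3.9, 1.8, 12.0]
finger_gap: 0.013
```

Contact at 12 N. Releasing.

play_rows([
  [0, 0, 0, 0, 0, 0, -0.3],
  [0, 0, 0, 0, 0, 0, -0.3],
  [0, 0, 0, 0, 0, 0, -0.3],
  [0, 0, 0, 0, 0, 0, -0.3],
  [0, 0, -0.1, 0, 0, 0, -0.3],
  [0, 0, -0.25, 0, 0, 0, -0.3],
  [0, 0, -0.3, 0, 0, 0, 0],
  [0, 0, -0.3, 0, 0, 0, 0],
  [0, 0, 0, 0, 0, 0, 0],
])

```text
t: 21.5
ee_pos: [0.4902, -0.2971, 0.2077]
tcp_rot: [0.006, 0.999, -0.046, -0.0]
ft_force: [1.5, -1.0, 0.0]
finger_gap: 0.0425
```

```bash
python3 - <<'E'
from h import *
goto(.4945,.3505,.2,np.radians(-9))
c=cap('wrist'); X=cloud(c); blobs(X,.06,.09,(.4,.7,-.42,-.26)); blobs(X,.011,.024,(.42,.55,-.35,-.25))
E
```

```text
pos [ 0.4902 -0.2971  0.2077] shift/0.15 total [-3.700e-01 -4.302e+00  1.000e-03] dist 0.648 turn/45deg total [ 0.015 -0.     0.082]
  px [319.  48.] 1525 z 0.0726 cx cy L W yaw [ 620.8 -307.9   75.8   14.    -5. ]
  px [422.  51.] 2975 z 0.0767 cx cy L W yaw [ 612.  -397.1   51.2   45.7    0. ]
  px [322. 195.] 789 z 0.0726 cx cy L W yaw [ 488.3 -298.4   55.    13.8   -4.8]
  px [354. 182.] 154 z 0.0172 cx cy L W yaw [ 484.7 -337.   125.2    0.5   -5.9]
  px [277. 148.] 47 z 0.0178 cx cy L W yaw [ 5.353e+02 -2.515e+02  2.920e+01  4.000e-01 -5.700e+00]
  px [308. 184.] 1053 z 0.0178 cx cy L W yaw [ 491.  -283.6  105.    20.8   -6.6]
  px [336. 183.] 969 z 0.0178 cx cy L W yaw [ 488.4 -313.6  105.2   20.8   -3.9]
  px [314. 237.] 215 z 0.0177 cx cy L W yaw [ 423.2 -282.8   65.9    1.6   84.1]
```

The oval casting lies flat on its liner: centre (0.488,-0.298), top 0.0726, plate 0.0178. Going for the tee casting.

play_rows([
  [-0.02, -0.2, -0.01, 0.015, 0, 0, 0],
  [-0.027, -0.31, -0.01, 0, 0, 0, 0],
  [-0.027, -0.31, -0.01, 0, 0, 0, 0],
  [-0.027, -0.31, -0.01, 0, 0, 0, 0],
  [-0.027, -0.31, -0.01, 0, 0, 0, 0],
  [-0.027, -0.31, -0.01, 0, 0, 0, 0],
  [-0.027, -0.31, -0.01, 0, 0, 0, 0],
  [-0.027, -0.31, -0.01, 0, 0, 0, 0],
  [-0.027, -0.31, -0.01, 0, 0, 0, 0],
  [-0.027, -0.31, -0.01, 0, 0, 0, 0],
  [-0.027, -0.31, -0.01, 0, 0, 0, 0],
  [-0.027, -0.31, -0.01, 0, 0, 0, 0],
])

```text
t: 22.75
ee_pos: [0.4887, 0.2624, 0.2107]
tcp_rot: [-0.001, 0.999, -0.051, -0.01]
ft_force: [0.6, -0.4, 0.1]
finger_gap: 0.0426
```

play_rows([
  [-0.027, -0.31, 0, 0, 0, 0, 0],
  [-0.02, -0.25, 0, 0, 0, 0.08, 0],
  [0, 0, 0, 0, 0, 0, 0],
])

```text
t: 23.05
ee_pos: [0.488, 0.3547, 0.2061]
tcp_rot: [0.001, 0.997, -0.082, -0.013]
ft_force: [0.7, -1.1, 0.2]
finger_gap: 0.0425
```

```bash
python3 - <<'E'
from h import *
c=cap('wrist'); X=cloud(c); blobs(X,.06,.085,(.4,.6,.1,.39)); goto(.4946,.3507,.075,np.radians(-9.2))
E
```

```text
px [324. 183.] 697 z 0.0697 cx cy L W yaw [494.9 350.8  49.2  13.1  -9.1]
pos [0.4878 0.3529 0.2059] shift/0.15 total [0.07  0.003 0.871] dist 0.131 turn/45deg total [ 0.006  0.033 -0.002]
```

play_rows([
  [0.04, 0, 0, 0.006, 0.033, 0, 0],
  [0, 0, 0.2, 0, 0, 0, 0],
  [0, 0, 0.28, 0, 0, 0, 0],
  [0, 0, 0.25, 0, 0, 0, 0],
  [0, 0, 0.12, 0, 0, 0, 0],
  [0, 0, 0, 0, 0, 0, 0],
])

```text
t: 23.7
ee_pos: [0.4964, 0.3442, 0.0724]
tcp_rot: [0.0, 0.997, -0.082, 0.003]
ft_force: [-0.1, -0.3, -0.6]
finger_gap: 0.0428
```

```bash
python3 - <<'E'
from h import *
goto(.4948,.3508,.056,np.radians(-9.1))
E
```

```text
pos [0.4964 0.3442 0.0724] shift/0.15 total [-0.018 -0.042  0.109] dist 0.018 turn/45deg total [ 0.    -0.008 -0.007]
```

play_rows([
  [-0.018, -0.042, 0.05, 0, -0.008, -0.007, 0],
  [0, 0, 0.059, 0, 0, 0, 0],
  [0, 0, 0, 0, 0, 0, 0],
  [0, 0, 0, 0, 0, 0, -1],
  [0, 0, 0, 0, 0, 0, -1],
  [0, 0, 0, 0, 0, 0, -1],
  [0, 0, 0, 0, 0, 0, -1],
  [0, 0, 0, 0, 0, 0, -1],
])

```text
t: 24.5
ee_pos: [0.4968, 0.3502, 0.0589]
tcp_rot: [-0.001, 0.997, -0.08, 0.003]
ft_force: [0.5, 0.6, -1.3]
finger_gap: 0.013
```

play_rows([
  [0, 0, -0.05, 0, 0, 0, -1],
  [0, 0, -0.15, 0, 0, 0, -1],
  [0, 0, -0.25, 0, 0, 0, -1],
  [0, 0, -0.3, 0, 0, 0, -1],
  [0, 0, -0.28, 0, 0, 0, -1],
  [0, 0, 0, 0, 0, 0, -1],
])

```text
t: 25.1
ee_pos: [0.4954, 0.3496, 0.2202]
tcp_rot: [-0.001, 0.997, -0.08, 0.002]
ft_force: [-0.1, 0.3, -2.9]
finger_gap: 0.0133
```

```bash
python3 - <<'E'
from h import *
s=telemetry.read_state(); print(s['finger_gap'],s['ft_force'])
t=(.4795,-.391); goto(*t,.22,np.radians(-5.5)); d=np.array(t)-s['ee_pos'][:2]
y=np.radians(-5.5); print('after turn', (np.array([[np.cos(y),np.sin(y)],[np.sin(y),-np.cos(y)]])@d/.15).round(3))
c=cap('side'); X=cloud(c); blobs(X,s['ee_pos'][2]-.07,s['ee_pos'][2]+.02,(.4,.6,.28,.41)); blobs(X,.055,.085,(.4,.6,.1,.39))
E
```

```text
0.013274510787254888 [-0.0685612   0.27845188 -2.85854883]
pos [0.4954 0.3496 0.2202] shift/0.15 total [ 6.810e-01  4.891e+00 -4.000e-03] dist 0.741 turn/45deg total [-0.002 -0.004 -0.081]
after turn [0.368 4.925]
  px [277. 263.] 790 z 0.1833 cx cy L W yaw [490.6 356.3  95.2  56.4  14.6]
```

play_rows([
  [0, 0.1, 0, 0, 0, -0.08, -1],
  [0.02, 0.22, -0.01, 0, 0, 0, -1],
  [0.027, 0.31, -0.01, 0, 0, 0, -1],
  [0.027, 0.31, -0.01, 0, 0, 0, -1],
  [0.027, 0.31, -0.01, 0, 0, 0, -1],
  [0.027, 0.31, -0.01, 0, 0, 0, -1],
  [0.027, 0.31, -0.01, 0, 0, 0, -1],
  [0.027, 0.31, -0.01, 0, 0, 0, -1],
  [0.027, 0.31, -0.01, 0, 0, 0, -1],
  [0.027, 0.31, -0.01, 0, 0, 0, -1],
  [0.027, 0.31, -0.01, 0, 0, 0, -1],
  [0.027, 0.31, -0.01, 0, 0, 0, -1],
])

```text
t: 26.35
ee_pos: [0.4819, -0.1797, 0.2231]
tcp_rot: [0.0, 0.999, -0.043, -0.01]
ft_force: [0.8, 0.1, -1.2]
finger_gap: 0.0127
```

play_rows([
  [0.027, 0.31, -0.01, 0, 0, 0, -1],
  [0.027, 0.31, -0.01, 0, 0, 0, -1],
  [0.027, 0.31, -0.01, 0, 0, 0, -1],
  [0.02, 0.25, 0, 0, 0, 0, -1],
  [0, 0.12, 0, 0, 0, 0, -1],
  [0, 0, 0, 0, 0, 0, -1],
])

```text
t: 26.95
ee_pos: [0.4751, -0.3873, 0.2192]
tcp_rot: [-0.003, 0.999, -0.046, -0.014]
ft_force: [-0.1, 1.1, -1.8]
finger_gap: 0.0132
```

```bash
python3 - <<'E'
from h import *
s=telemetry.read_state(); print(s['finger_gap'],s['ft_force'])
goto(.480,-.3915,.1,np.radians(-5.5))
E
```

```text
0.013152286084975302 [-0.06366541  1.12383599 -1.8345013 ]
pos [ 0.4751 -0.3873  0.2192] shift/0.15 total [0.058 0.029 0.793] dist 0.119 turn/45deg total [-0.007  0.037  0.006]
```

play_rows([
  [0.02, 0.029, 0, -0.007, 0.034, 0.006, -1],
  [0, 0.01, 0.1, 0, 0, 0, -1],
  [0, 0.01, 0.2, 0, 0, 0, -1],
  [0, 0.01, 0.25, 0, 0, 0, -1],
  [0, 0, 0.2, 0, 0, 0, -1],
  [0, 0, 0.05, 0, 0, 0, -1],
  [0, 0, 0, 0, 0, 0, -1],
])

```text
t: 27.65
ee_pos: [0.4794, -0.3888, 0.0953]
tcp_rot: [-0.0, 0.999, -0.046, 0.002]
ft_force: [-0.4, -0.7, -1.8]
finger_gap: 0.0128
```

```bash
python3 - <<'E'
from h import *
goto(.4805,-.3915,.063,np.radians(-5.5))
E
```

```text
pos [ 0.4794 -0.3888  0.0953] shift/0.15 total [0.008 0.017 0.215] dist 0.032 turn/45deg total [-0.001 -0.006  0.005]
```

play_rows([
  [0.008, 0.017, 0.06, 0, -0.005, 0, -1],
  [0, 0, 0.07, 0, 0, 0, -1],
  [0, 0, 0.05, 0, 0, 0, -1],
  [0, 0, 0.02, 0, 0, 0, -1],
  [0, 0, 0.005, 0, 0, 0, -1],
])

```text
t: 28.15
ee_pos: [0.4823, -0.392, 0.0663]
tcp_rot: [0.002, 0.999, -0.045, 0.003]
ft_force: [-0.1, 0.3, -1.3]
finger_gap: 0.013
```

play_rows([
  [0, 0, 0.015, -0.004, -0.006, 0, -1],
  [0, 0, 0.01, 0, 0, 0, -1],
  [0, 0, 0.008, 0, 0, 0, -1],
])

```text
t: 28.45
ee_pos: [0.4825, -0.3923, 0.0616]
tcp_rot: [0.004, 0.999, -0.045, 0.0]
ft_force: [0.2, -0.2, -1.4]
finger_gap: 0.0129
```

play_rows([
  [0, 0, 0.006, 0.009, 0, 0, -1],
  [0, 0, 0.007, 0, 0, 0, -1],
])

```text
t: 28.65
ee_pos: [0.4824, -0.3926, 0.0611]
tcp_rot: [0.0, 0.999, -0.045, 0.001]
ft_force: [-5.1, 4.3, 16.9]
finger_gap: 0.0129
```

Contact at 17 N. Releasing and rising well clear.

play_rows([
  [0, 0, 0, 0, 0, 0, -0.3],
  [0, 0, 0, 0, 0, 0, -0.3],
  [0, 0, 0, 0, 0, 0, -0.3],
  [0, 0, 0, 0, 0, 0, -0.3],
  [0, 0, -0.1, 0, 0, 0, -0.3],
  [0, 0, -0.25, 0, 0, 0, -0.3],
  [0, 0, -0.3, 0, 0, 0, 0],
  [0, 0, -0.3, 0, 0, 0, 0],
  [-0.1, 0, -0.3, 0, 0, 0, 0],
  [0, 0, 0, 0, 0, 0, 0],
])

```text
t: 29.65
ee_pos: [0.4667, -0.391, 0.2604]
tcp_rot: [0.0, 0.999, -0.045, 0.001]
ft_force: [0.1, -0.4, 0.3]
finger_gap: 0.0427
```

```bash
python3 - <<'E'
from h import *
s=telemetry.read_state(); print(s['t'],s['ee_pos'],s['ft_force'])
c=cap('wrist'); X=cloud(c); cv2.imwrite('pics/wend.png',c['pixels']); blobs(X,.06,.09,(.4,.7,-.43,-.26)); print('plates'); blobs(X,.013,.022,(.4,.7,-.44,-.25),150)
c=cap('side'); X=cloud(c); cv2.imwrite('pics/send.png',c['pixels']); print('runner'); blobs(X,.085,.13,(.4,.64,-.2,-.04)); print('tray left'); blobs(X,.055,.085,(.4,.6,.1,.39))
E
```

```text
29.65 [ 0.46671442 -0.39102498  0.26040471] [ 0.06719588 -0.39086136  0.30393142]
  px [232.  48.] 1232 z 0.0724 cx cy L W yaw [ 621.  -308.3   76.3   15.3   -6.3]
  px [319.  48.] 2141 z 0.0768 cx cy L W yaw [ 612.1 -400.6   50.7   50.3  -12.9]
  px [243. 173.] 666 z 0.0723 cx cy L W yaw [ 487.9 -298.2   56.2   14.8   -6.1]
  px [322. 172.] 521 z 0.0727 cx cy L W yaw [ 480.  -391.5   50.2   13.1   -5.1]
plates
  px [220.  33.] 532 z 0.0176 cx cy L W yaw [ 645.6 -276.3  156.    71.6  -39.8]
  px [311.   2.] 252 z 0.0172 cx cy L W yaw [ 677.1 -398.5   80.4   19.1  -81.9]
  px [257.  65.] 1403 z 0.0177 cx cy L W yaw [ 621.4 -308.6  100.2   57.2   -5.7]
  px [260. 162.] 1091 z 0.0177 cx cy L W yaw [ 487.5 -300.2  107.5   49.    -1.8]
  px [322. 164.] 1515 z 0.0177 cx cy L W yaw [ 479.9 -391.9   91.8   59.    -6.3]
runner
  px [335. 166.] 345 z 0.1043 cx cy L W yaw [ 517.5 -112.2  163.6   24.3   -2.6]
tray left
```

View pics/wend.png

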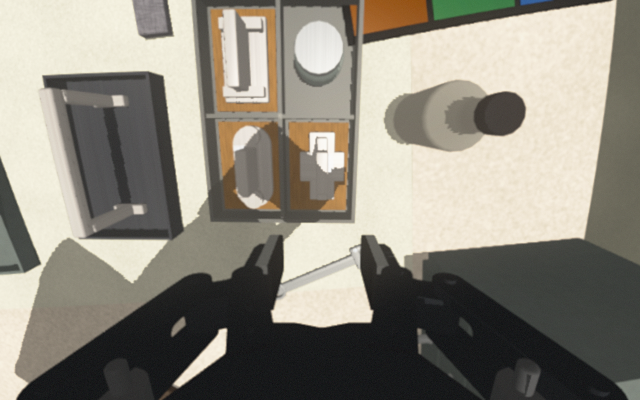

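View pics/send.png

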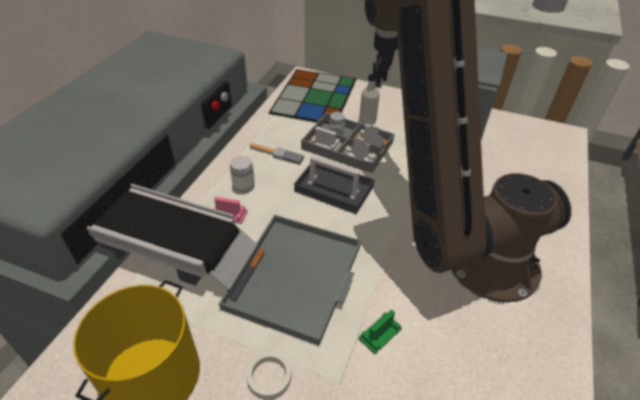

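The wrist view shows all three castings flat on their liners at (245,55), (252,167) and (322,165), with the jar at (319,48). The side view shows the runner upright in the pan at (335,175), and the tray empty except for the file at (257,260). The robot touches nothing, so I'm handing in.

```bash
python3 -c "
from h import *
print(ticket.finish_job())"
```

```text
the job is handed in; nothing more can be done
None
```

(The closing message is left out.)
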